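# Set and hold the length stop of a bread slicing guide

### The arm

A 6-joint arm with a two-finger parallel gripper is mounted at the origin on the work surface. World frame = base frame: x ahead of the robot, y to its left, z up, the work surface at z = 0. Lengths are in mm, angles in rad, forces in N, time in s.
With the tool pointing down it reaches from about 275 to 750 mm from the base axis. Payload 10.2 kg.
Tool frame: the origin (TCP) lies between the finger pads, 19 mm behind the fingertips; this is the grasp point; z points along the fingers, y is the line along which they close (so a half turn about z gives the same grasp; the last joint's range is limited). The gripper opens to 85 mm and grips with 20 to 120 N. Pads are 22 mm wide; open, the fingers measure 114 mm over their backs; the gripper's body (76 mm by 85 mm) begins 54 mm behind the grasp point. The pads swing forward as they close: fully open they stand 13 mm farther back than shut.
Start: joints at [-1.384, 0.313, 1.498, -0, 1.331, -0.223], TCP at [209.162, -481.542, 249.994] pointing down, gripper open.
Joint ranges: [-2.94, 2.94], [-0.97, 2.17], [0.19, 2.56], [-1.23, 4.37], [0.02, 3.11], [-2.88, 2.88]. Speed limits (rad/s): [2.39, 2.39, 3.01, 3.14, 3.14, 3.14].

### API

Orientations are given as a unit quaternion [w, x, y, z].
In Python, from rig import sense, capture, finish_job gives the robot as it stands. The module is installed in compiled form; this text tells all that it offers.
- The arm moves only by the tool move_arm, never from a script. Its argument "moves" is a list of rows, each an object with "turn": the turn, a rotation vector about the tool's x, y, z in rad, a list of three; "translation": the shift along the tool's x, y, z in mm, a list of three; "hand": the opening, from 0 (shut) to 1 (fully open). In form: [{"turn": [wx, wy, wz], "translation": [x, y, z], "hand": hand}, ...]. A call has 1 to 10 rows; each row shifts and turns the commanded pose from where the row before left it, along the tool's axes as they then stand; what a row does not reach is not made up. A row lasts 1/12 s, in which the tool goes at most 41.7 mm and 7.16 degrees, less where a joint would pass 70% of its speed; a pose out of reach is approached as far as the arm can. A call with a gripper value outside its range is refused whole. The fingers move at their own pace and stop on an object; "grip_force" is the grip in N (left out, the last holds). Time passes only in rows, so rows that do not move let the fingers close. It gives the time, the measured TCP pose, the force, the opening and the grip force at its end, in the units of the state.
- sense(): the state, without advancing time (a new reading comes with each control period).
- capture(name): name is "scene" or "top" or "wrist"; returns a dict with "image" (400x640x3 uint8, blue, green, red), "z_map" (400x640 float32, mm along the optical axis (not along the pixel's ray), 0 where there is no reading), "vertical_fov" (degrees; the focal length in pixels is half the picture's height over the tangent of half this angle, whatever the lens; pixels are square), "cx", "cy" (the principal point, pixels), "k1" (the pictures are not rectified: a ray, as slopes to the right and down, at radius r is drawn at 1 + k1 r^2 times it, then the intrinsics apply), "R" (3x3) and "t" (3): a world point X has camera coordinates R X + t; the wrist camera has in their place "T_tool_cam" (4x4, takes a point from camera to tool coordinates, whose origin is the TCP and whose axes are the flange's). Camera axes: x right, y down, z forward; pixel columns grow to the right and rows downward; lengths in mm; the calibration is good to about 2 mm. A picture is of the moment at which its call begins: read the wrist's pose just before it.
- finish_job(): hands the job in; it is judged then, once.
The state is a dict: "time_s": time; "joints": joint angles; "dq": joint speeds; "tau": joint torques, N m; "eef_pos": TCP position; "ee_rot": TCP orientation; "force": force on the tool from outside, world axes, zero at the start; "wrist_torque": the same for the moment, N m; "grip_width": opening from 0.0 (shut) to 1.0 (fully open); "grip_force": force on a finger pad.
Only numpy, scipy, OpenCV 4.12 (cv2) and the standard library are available. Lean on these libraries where they do the work, as an engineer would, in place of code of your own. Each camera call takes 0.05 s, during which the arm holds its last target. There are 200 camera calls.

### The job

Set the length stop of the bread slicing guide for the next slices: first press its lock button right down, so that it stays down and frees the sliding arm, then draw the stop out until its pointer stands level with the marker clip on the scale, to within half a scale division. The arm is sprung and runs home if let go, so finish while still holding the stop there, at rest. Leave the marker clip, the loaf and everything else on the table where they are.

Things in the scene. Friction and masses are not known exactly. Their poses are not given: they have to be found in the camera images.
- guide: slicing guide, fixed: beech board 380 x 180 x 20 mm, origin at the centre of its underside, z up. The stop draws out along its +x (long side). A rail runs along y = +50 mm: aluminium sleeve 34 mm wide, x = -150 to -4 mm, top at 50 mm height, sliding bar inside. Scale on the board at y = +66 to +88 mm: lines every 10 mm from x = 0, long ones at 0, 50, 100 mm.
- length_stop: sliding arm with the stop: head block 28 x 32 mm, top at 52 mm height; on it an upright black grip tab, 14 mm thick (x), 28 mm wide (y), up to 99 mm; a 76 mm high plate reaches to -y, from 41 mm beside the tab. Origin: tab centre at 80 mm height, fit for the TCP, pinched along x; axes as the guide's. Slides along x, 0 to 115 mm; a spring pulls it home with 3 to 6 N.
- pointer (a point): tip of the stop's small pointer just above the scale, at 24.5 mm height, guide y = +75 mm; it travels with the stop, at guide x = 0 when home, 14 mm to the -x side of the grip tab's centre, flush with the stop plate's -x face
- marker_line (a point): pointing line of the marker clip, a dark steel clip 12 x 16 x 18 mm on the board's edge (guide y = +96 mm). The point is at guide y = +77 mm, 24.5 mm height, axes parallel to the guide's; it stands 40 to 95 mm beyond the pointer's home, different each time. Held by 4 N friction. Pointer and line are level when their x in the guide's frame is equal.
- button_top (a point): centre of the top of the lock button, black, round, 23 mm across, on the sleeve at guide x = -95, y = +50 mm; top at 62 mm height when up (12 mm above the sleeve). It goes straight down 8 mm against a steady 3 N and stays where it is left (no return spring). Up, it locks the arm home.
- lock_button (a joint): how far the button is pressed, m: 0 up (arm locked), 0.008 right down (arm free)
- loaf: a loaf 155 x 70 x 55 mm, loose on the board on the -y side of the rail, behind the stop plate, its length along the guide's x; origin at the centre of its underside. Leave alone.
- pepper: a red bell pepper, 74 mm across and 86 mm tall with its stalk, on the table on the guide's +y side; origin at the centre of its underside. Leave alone.
- spatula: a wooden spatula 240 mm long lying on the table on the guide's +y side; origin underneath it. Leave alone.
- salt: a white salt shaker, 42 mm across, 76 mm tall, on the guide's -y side; origin at the centre of its underside. Leave alone.
- tumbler: a green glass tumbler, 76 mm across, 100 mm tall, to the right; origin at the centre of its underside. Leave alone.
- cordial: a bottle, 70 mm across, 270 mm tall, to the right; origin at the centre of its underside. Leave alone.
- pan: a dark frying pan, 240 mm across, 45 mm deep with a 64 mm high bowl turned over in it, to the left; its handle reaches 260 mm from the centre; origin at the centre of its underside. Leave alone.

How it is judged (in metres and radians):
On the way, in this order (a step that is already met when the one before it is completed fails the run):
1. the lock button is pressed down while the arm is still home (value of joint lock_button above 0.006 m and x of pointer in the frame of guide below 0.008 m), for 0.2 s.
2. the robot's fingers draw the stop out, the button still down (x of pointer in the frame of guide above 0.02 m and value of joint lock_button above 0.005 m and contact force between the fingers and length_stop above 1 N), for 0.2 s.
At the end, for the whole second after the job is handed in: Button down by 5 mm or more; pointer level with the clip's line to within 5 mm along the scale and at rest (under 10 mm/s); fingers bearing on the stop with over 1 N and the loaf not touching it; clip within 4 mm and each bystander within 30 mm of its start (x of pointer in the frame of marker_line between -0.005 and 0.005 m and linear speed of length_stop below 0.01 m/s and contact force between the fingers and length_stop above 1 N and value of joint lock_button above 0.005 m and contact force between length_stop and loaf below 0.3 N and distance of marker_line from where it was at the start of the episode below 0.004 m and distance of each of loaf, pepper, spatula, salt, tumbler, cordial, pan from where it was at the start of the episode below 0.03 m); the arm keeps its last pose, push and grip.
It fails at once if the marker clip is shifted (distance of marker_line from where it was at the start of the episode above 0.004 m).
It fails at once if a bystander is pushed or knocked over (distance of any of loaf, pepper, spatula, salt, tumbler, cordial, pan from where it was at the start of the episode above 0.03 m or angle between any of salt, pepper, tumbler, cordial's own z axis and vertical above 0.5 rad).
It also fails if it takes over 45 s, if anything falls off the work surface, if the arm or the gripper's body presses on something with over 40 N, if the wrist force passes 120 N, or if a joint passes its speed limit or range.

## Working session

There is one attempt and no reset: what is moved stays moved. The work goes in short steps, Python scripts to look and compute and a tool call to move; the robot and the scene stay as the last step left them, time stands still between calls to the robot, and variables do not carry over. Pictures are saved under pics/ and viewed, at most 10 in all, crops included, and the job is handed in when it is done.

Besides the shell and the picture viewer there is one more tool, called after "Call:" as name(argument=value, ...) on one line, values as JSON. move_arm: Moves the arm, as the interface text tells. Its arguments: {"type":"object","properties":{"moves":{"type":"array","items":{"type":"object","properties":{"turn":{"type":"array","items":{"type":"number"}},"translation":{"type":"array","items":{"type":"number"}},"hand":{"type":"number"}}}},"grip_force":{"type":"number"}},"required":["moves"]}

```bash
mkdir -p pics; cat > h.py <<'E'
import numpy as np, cv2
from rig import sense, capture
from scipy.spatial.transform import Rotation as Ro
def cam(name):
    s=sense(); c=capture(name)
    if 'T_tool_cam' in c:
        q=s['ee_rot']; T=np.eye(4); T[:3,:3]=Ro.from_quat([q[1],q[2],q[3],q[0]]).as_matrix(); T[:3,3]=s['eef_pos']
        W=T@np.array(c['T_tool_cam']); c['R']=W[:3,:3].T; c['t']=-W[:3,:3].T@W[:3,3]
    h=c['image'].shape[0]; c['f']=h/2/np.tan(np.radians(c['vertical_fov'])/2)
    c['R']=np.array(c['R']); c['t']=np.array(c['t']); return c
def rays(c,uv):
    d=(np.atleast_2d(uv).astype(float)-[c['cx'],c['cy']])/c['f']; x=d.copy()
    for _ in range(30): x=d/(1+c['k1']*(x**2).sum(1,keepdims=True))
    return np.c_[x,np.ones(len(x))]
def plane(c,uv,z):
    r=rays(c,uv)@c['R']; o=-c['R'].T@c['t']
    return o+r*((z-o[2])/r[:,2])[:,None]
def depth(c,uv):
    uv=np.atleast_2d(uv); z=c['z_map'][uv[:,1].astype(int),uv[:,0].astype(int)]
    return (rays(c,uv)*z[:,None]-c['t'])@c['R']
def proj(c,X):
    p=np.atleast_2d(X)@c['R'].T+c['t']; x=p[:,:2]/p[:,2:]
    return x*(1+c['k1']*(x**2).sum(1,keepdims=True))*c['f']+[c['cx'],c['cy']]
E
python3 - <<'E'
from h import *
for n in('scene','top'):
    c=cam(n); cv2.imwrite(f'pics/{n}.png',c['image']); np.save(f'{n}.npy',c,allow_pickle=True); print(n,c['f'],-c['R'].T@c['t'],c['R'][2])
s=sense();print(s['eef_pos'],s['ee_rot'],s['time_s'])
E
```

```text
scene 469.1491887922128 [1622.64393833  340.72902829  975.19093497] [-0.72940165 -0.23282054 -0.64324788]
top 442.16799419247417 [ 318.99328396   25.91674331 1387.05066192] [ 0.18201613  0.00777075 -0.98326484]
[ 209.1187697  -481.31738638  249.47867078] [-6.06787169e-04  9.79083206e-01  2.03459350e-01  2.61751115e-06] 0.1
```

View pics/scene.png

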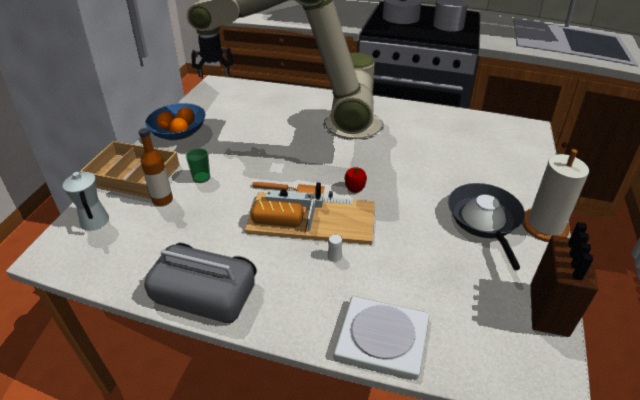

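View pics/top.png

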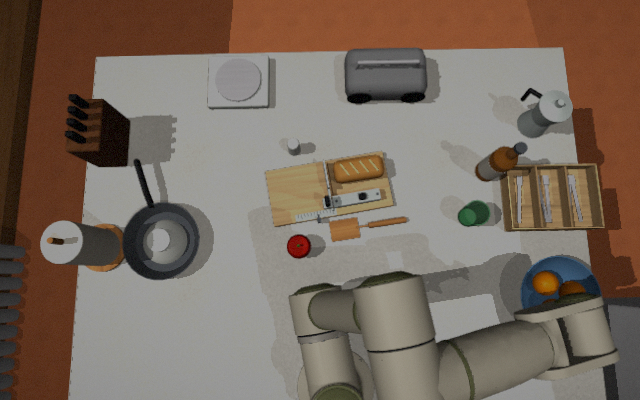

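The scene shows the board in the middle. In the top view the board spans about (265–392, 155–223), with the button near (362,196), the tab near (327,201) and the scale near (315,215). Guide +x points left in the image. I'll enlarge the top view and fit the board.

```bash
python3 - <<'E'
from h import *
c=np.load('top.npy',allow_pickle=True).item(); im=c['image']
cv2.imwrite('pics/crop.png',cv2.resize(im[140:240,250:410],None,fx=5,fy=5,interpolation=cv2.INTER_CUBIC))
hsv=cv2.cvtColor(im,cv2.COLOR_BGR2HSV)
V,U=np.mgrid[140:240,250:410]; uv=np.c_[U.ravel(),V.ravel()]
P=depth(c,uv)
ok=(P[:,2]>14)&(P[:,2]<75); m=ok.reshape(V.shape).astype(np.uint8)
n,l,st,ce=cv2.connectedComponentsWithStats(m); k=1+st[1:,4].argmax(); sel=(l==k).ravel()
print(st[k])
Q=P[sel][:,:2].astype(np.float32); (cen,sz,a)=cv2.minAreaRect(Q); print(cen,sz,a); print(cv2.boxPoints((cen,sz,a)))
print('board z',np.median(P[sel][:,2]))
E
```

```text
[  16   11  128   75 6124]
(588.5680541992188, 5.4409942626953125) (194.9495391845703, 380.2943115234375) 9.41944694519043
[[ 461.28793  177.07153]
 [ 523.5272  -198.09515]
 [ 715.84814 -166.18954]
 [ 653.6089   208.97714]]
board z 22.183096300856675
```

View pics/crop.png

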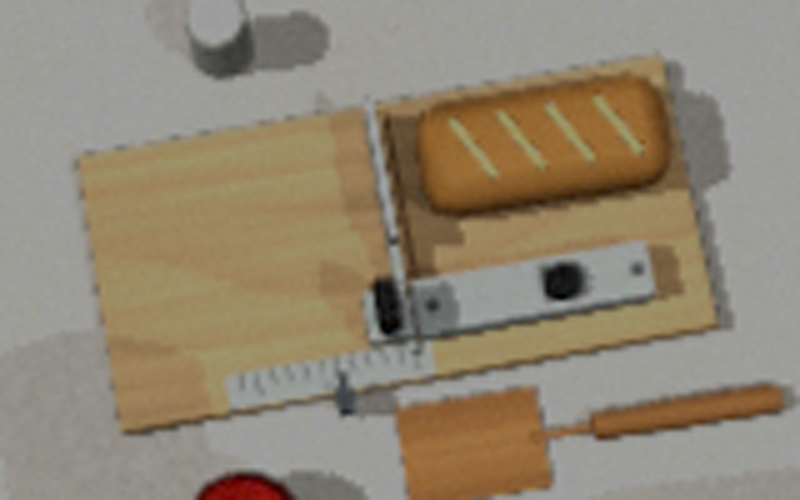

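```bash
cat >> h.py <<'E'
def gpose(Pc):  # corners in order (+x,-y),(+x,+y),(-x,+y),(-x,-y), world
    G=np.array([[190,-90],[190,90],[-190,90],[-190,-90]],float)
    a=Pc[:,:2]; ac=a.mean(0); U,S,Vt=np.linalg.svd((G).T@(a-ac)); R=Vt.T@U.T
    if np.linalg.det(R)<0: Vt[1]*=-1; R=Vt.T@U.T
    return R,ac,a-(G@R.T+ac)
E
python3 - <<'E'
from h import *
c=np.load('top.npy',allow_pickle=True).item()
f=lambda L:(np.array(L,float)+.5)/5-.5+[250,140]
R,t,res=gpose(plane(c,f([[78,157],[121,432],[717,325],[660,58]]),20)); print(R,t,res.round(1))
toG=lambda X:(X[:,:2]-t)@R
print('button',toG(plane(c,f([[563,280]]),62)),'tab',toG(plane(c,f([[384,300]]),99)),'clipline',toG(plane(c,f([[342,366]]),24.5)),'pointer',toG(plane(c,f([[420,348]]),24.5)))
b=R@[-95,50]+t; print('button w',b,'tab w',R@[14,50]+t)
s=sense(); q=s['ee_rot']; T=Ro.from_quat([q[1],q[2],q[3],q[0]]).as_matrix(); print(T.round(3)); print('shift tool', T.T@np.r_[b-s['eef_pos'][:2],0]); g=R[:,0]
print('yaw needed', np.arctan2(*( T[:2,:2].T@(-g) )))  
E
```

```text
[[-0.15847373 -0.98736319]
 [ 0.98736319 -0.15847373]] [593.67844215   7.24110884] [[-0.6 -1.5]
 [ 1.1 -1. ]
 [ 1.8  1.3]
 [-2.3  1.3]]
button [[-94.74129656  49.91278342]] tab [[16.03390436 49.25160946]] clipline [[46.45158942 73.02151308]] pointer [[-3.34163944 70.38336819]]
button w [559.36528652 -94.482081  ] tab w [542.09165024  13.14050719]
[[ 0.917  0.398 -0.   ]
 [ 0.398 -0.917  0.001]
 [ 0.    -0.001 -1.   ]]
shift tool [ 4.75367107e+02 -2.15267621e+02  3.75360726e-01]
yaw needed -0.25063522375189073
```

Call:
move_arm(moves=[{"turn":[0,0,0.0835],"translation":[0,0,0],"hand":0},{"turn":[0,0,0.0835],"translation":[0,0,0],"hand":0},{"turn":[0,0,0.0835],"translation":[0,0,0],"hand":0},{"turn":[0,0,0],"translation":[27,-22,0],"hand":0},{"turn":[0,0,0],"translation":[27,-22,0],"hand":0},{"turn":[0,0,0],"translation":[27,-22,0],"hand":0},{"turn":[0,0,0],"translation":[27,-22,0],"hand":0},{"turn":[0,0,0],"translation":[27,-22,0],"hand":0},{"turn":[0,0,0],"translation":[27,-22,0],"hand":0},{"turn":[0,0,0],"translation":[27,-22,0],"hand":0}])

```text
time_s: 0.93
eef_pos: [372.1, -298.0, 249.8]
ee_rot: [-0.0, 0.997, 0.079, -0.0]
force: [-0.9, -1.1, -0.6]
grip_width: 0.004
grip_force: 0.0
```

Call:
move_arm(moves=[{"turn":[0,0,0],"translation":[27,-22,0],"hand":0},{"turn":[0,0,0],"translation":[27,-22,0],"hand":0},{"turn":[0,0,0],"translation":[27,-22,0],"hand":0},{"turn":[0,0,0],"translation":[27,-22,0],"hand":0},{"turn":[0,0,0],"translation":[27,-22,0],"hand":0},{"turn":[0,0,0],"translation":[27,-22,0],"hand":0},{"turn":[0,0,0],"translation":[27,-22,0],"hand":0},{"turn":[0,0,0],"translation":[27,-22,0],"hand":0},{"turn":[0,0,0],"translation":[0,0,0],"hand":0},{"turn":[0,0,0],"translation":[0,0,0],"hand":0}])

```text
time_s: 1.77
eef_pos: [557.0, -90.3, 249.3]
ee_rot: [-0.0, 0.997, 0.081, -0.001]
force: [-0.2, -0.1, 0.4]
grip_width: -0.002
grip_force: 0.0
```

```bash
python3 - <<'E'
from h import *
c=cam('wrist'); np.save('w1.npy',c,allow_pickle=True); cv2.imwrite('pics/w1.png',c['image']); s=sense(); print(s['eef_pos'],s['ee_rot'],s['force'],-c['R'].T@c['t'])
E
```

```text
[556.48546869 -91.33098927 249.49435774] [-9.90762731e-05  9.96793040e-01  8.00207181e-02 -5.57519242e-04] [-0.88977651  0.18972331 -0.47496027] [621.93287007 -79.49409177 372.78645743]
```

View pics/w1.png

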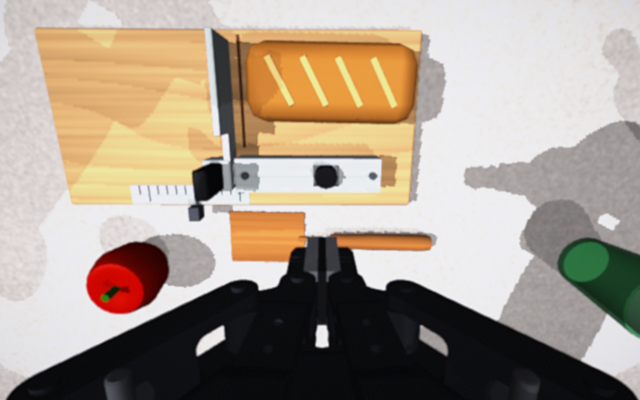

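The wrist view shows the whole board, with corners at (37,29), (72,204), (409,203) and (420,30). The button is at (326,176) and the clip at (195,212), partly behind the tab. I'll refine the pose from this.

```bash
python3 - <<'E'
from h import *
c=np.load('w1.npy',allow_pickle=True).item()
R,t,res=gpose(plane(c,[[37,29],[72,204],[409,203],[420,30]],20)); print(R[:,0],t,res.round(1))
print('button',plane(c,[[326,175]],62), R@[-95,50]+t)
toG=lambda X:(X[:,:2]-t)@R
print(toG(plane(c,[[132,185],[197,212]],20)))
s=sense(); q=s['ee_rot']; T=Ro.from_quat([q[1],q[2],q[3],q[0]]).as_matrix()
for b in (R@[-95,50]+t, plane(c,[[326,175]],62)[0,:2]): print(T.T@np.r_[b-s['eef_pos'][:2],0])
cv2.imwrite('pics/w1c.png',cv2.resize(c['image'][140:230,100:260],None,fx=5,fy=5,interpolation=cv2.INTER_CUBIC))
E
```

```text
[-0.16351723  0.98654048] [595.22737904   7.38913578] [[-1.2 -4.6]
 [ 1.9 -1.3]
 [ 1.9  2.5]
 [-2.6  3.4]]
button [[563.66810168 -93.26369528  62.        ]] [561.43449169 -94.50807107]
[[118.92756909  66.67084593]
 [ 50.86737039  97.93100637]]
[ 4.37880516  3.92590216 -0.00592318]
[ 6.7823219   3.05378617 -0.00830641]
```

View pics/w1c.png

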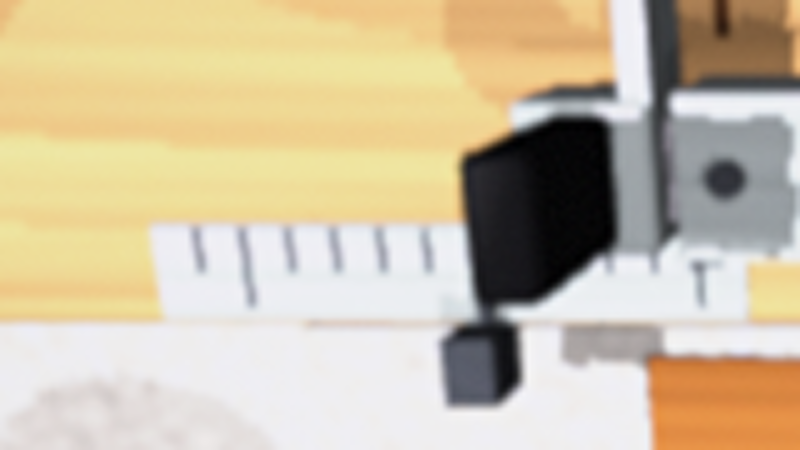

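Call:
move_arm(moves=[{"turn":[0,0,0],"translation":[5,3.5,0],"hand":0},{"turn":[0,0,0],"translation":[0,0,38],"hand":0},{"turn":[0,0,0],"translation":[0,0,38],"hand":0},{"turn":[0,0,0],"translation":[0,0,38],"hand":0},{"turn":[0,0,0],"translation":[0,0,30],"hand":0},{"turn":[0,0,0],"translation":[0,0,14],"hand":0},{"turn":[0,0,0],"translation":[0,0,0],"hand":0},{"turn":[0,0,0],"translation":[0,0,0],"hand":0}])

```text
time_s: 2.48
eef_pos: [562.1, -95.2, 92.3]
ee_rot: [-0.0, 0.997, 0.079, -0.0]
force: [0.6, 0.8, -0.2]
grip_width: 0.0
grip_force: 0.0
```

Call:
move_arm(moves=[{"turn":[0,0,0],"translation":[0,0,3],"hand":0},{"turn":[0,0,0],"translation":[0,0,3],"hand":0},{"turn":[0,0,0],"translation":[0,0,3],"hand":0},{"turn":[0,0,0],"translation":[0,0,3],"hand":0},{"turn":[0,0,0],"translation":[0,0,0],"hand":0},{"turn":[0,0,0],"translation":[0,0,0],"hand":0}])

```text
time_s: 2.98
eef_pos: [562.2, -94.1, 80.1]
ee_rot: [-0.0, 0.997, 0.08, -0.0]
force: [0.0, -0.1, -0.0]
grip_width: 0.003
grip_force: 0.0
```

Call:
move_arm(moves=[{"turn":[0,0,0],"translation":[0,0,2],"hand":0},{"turn":[0,0,0],"translation":[0,0,2],"hand":0},{"turn":[0,0,0],"translation":[0,0,0],"hand":0},{"turn":[0,0,0],"translation":[0,0,0],"hand":0}])

```text
time_s: 3.32
eef_pos: [562.1, -94.1, 75.8]
ee_rot: [-0.0, 0.997, 0.08, -0.0]
force: [-0.4, 0.4, -1.2]
grip_width: 0.003
grip_force: 0.1
```

Call:
move_arm(moves=[{"turn":[0,0,0],"translation":[0,0,2],"hand":0},{"turn":[0,0,0],"translation":[0,0,1],"hand":0},{"turn":[0,0,0],"translation":[0,0,0],"hand":0},{"turn":[0,0,0],"translation":[0,0,0],"hand":0}])

```text
time_s: 3.65
eef_pos: [562.1, -94.1, 72.8]
ee_rot: [-0.0, 0.997, 0.08, -0.0]
force: [0.1, -0.4, -0.7]
grip_width: -0.003
grip_force: 0.1
```

Call:
move_arm(moves=[{"turn":[0,0,0],"translation":[0,0,1],"hand":0},{"turn":[0,0,0],"translation":[0,0,1],"hand":0},{"turn":[0,0,0],"translation":[0,0,0],"hand":0},{"turn":[0,0,0],"translation":[0,0,0],"hand":0}])

```text
time_s: 3.98
eef_pos: [562.2, -94.2, 72.5]
ee_rot: [0.0, 0.997, 0.08, 0.0]
force: [-6.3, 1.2, 15.8]
grip_width: -0.004
grip_force: 7.8
```

```bash
python3 - <<'E'
from h import *
c=cam('wrist'); cv2.imwrite('pics/w2.png',c['image']); s=sense(); print(s['eef_pos'],s['force'])
E
```

```text
[562.23317638 -94.15184365  72.50103505] [-6.46269083  1.63834725 16.09657362]
```

View pics/w2.png

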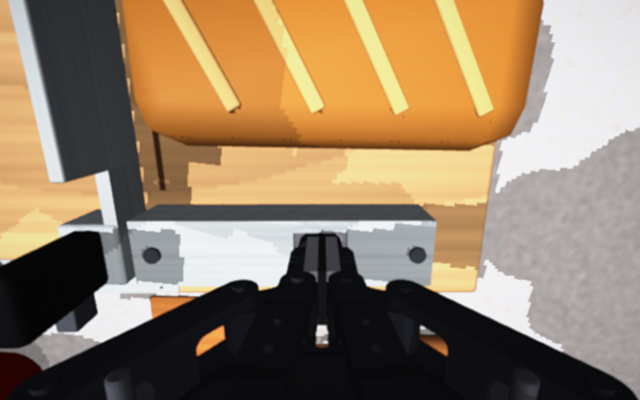

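The tip bottomed at 53.5 mm with 16 N on the button, so it is right down. Next I lift and look at the clip from straight above.

Call:
move_arm(moves=[{"turn":[0,0,0],"translation":[0,0,-30],"hand":0},{"turn":[0,0,0],"translation":[0,0,-40],"hand":0},{"turn":[0,0,0],"translation":[0,0,-40],"hand":0.6},{"turn":[0,0,0],"translation":[0,0,-40],"hand":0.6},{"turn":[0,0,0],"translation":[-19,-28,0],"hand":0.6},{"turn":[0,0,0],"translation":[-19,-28,0],"hand":0.6},{"turn":[0,0,0],"translation":[-19,-28,0],"hand":0.6},{"turn":[0,0,0],"translation":[-19,-28,0],"hand":0.6},{"turn":[0,0,0],"translation":[-19,-28,0],"hand":0.6},{"turn":[0,0,0],"translation":[0,0,0],"hand":0.6}])

```text
time_s: 4.87
eef_pos: [442.9, 32.2, 221.0]
ee_rot: [-0.001, 0.997, 0.081, -0.001]
force: [0.6, -1.3, -0.2]
grip_width: 0.601
grip_force: 0.0
```

Call:
move_arm(moves=[{"turn":[0,0,0],"translation":[0,0,0],"hand":0.6},{"turn":[0,0,0],"translation":[0,0,0],"hand":0.6}])

```text
time_s: 5.03
eef_pos: [446.6, 28.8, 221.1]
ee_rot: [0.0, 0.997, 0.08, 0.0]
force: [0.3, 0.2, -0.3]
grip_width: 0.601
grip_force: 0.0
```

```bash
python3 - <<'E'
from h import *
c=cam('wrist'); np.save('w3.npy',c,allow_pickle=True); cv2.imwrite('pics/w3.png',c['image']); s=sense(); print(s['eef_pos'],s['force'],s['grip_width'])
E
```

```text
[446.73161491  28.48388351 220.99649076] [-0.44088496  0.09735991  0.74782084] 0.6037353071743707
```

View pics/w3.png

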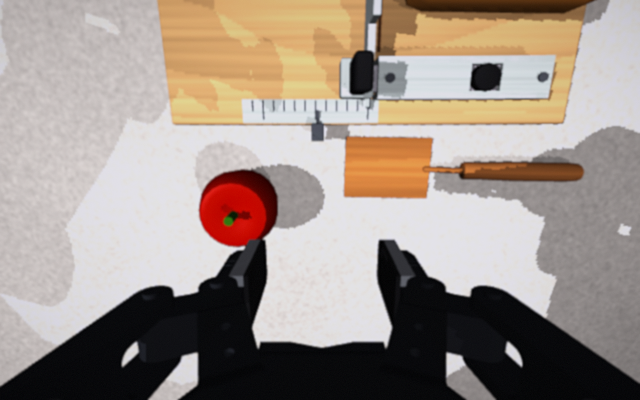

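The scale, the clip at (318,125) and the tab at (361,73) are all clear; I'll enlarge that part.

```bash
python3 - <<'E'
from h import *
c=np.load('w3.npy',allow_pickle=True).item()
cv2.imwrite('pics/w3c.png',cv2.resize(c['image'][85:145,240:390],None,fx=5.33333,fy=5.33333,interpolation=cv2.INTER_CUBIC))
E
```

```text
(no output)
```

View pics/w3c.png

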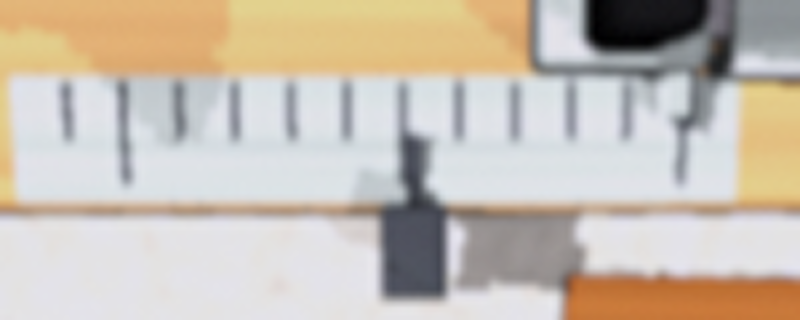

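```bash
python3 - <<'E'
from h import *
c=np.load('w3.npy',allow_pickle=True).item(); k=5.33333
f=lambda L:(np.array(L,float)+.5)/k-.5+[240,85]
E=plane(c,[[172,124.3],[565,123.3]],20); d=E[0]-E[1]; print('edge len',np.linalg.norm(d)); g=d[:2]/np.linalg.norm(d[:2]); R=np.c_[g,[-g[1],g[0]]]; print(g)
t=E.mean(0)[:2]-R@[0,90]
toG=lambda X:(X[:,:2]-t)@R
L=plane(c,f([[680,182],[124,182],[404,138],[67,138]]),20); print('lines',toG(L).round(1))
print('clip',toG(plane(c,f([[414,160],[417,140]]),24.5)).round(1),'button down',toG(plane(c,[[486,76]],54)).round(1))
im=c['image'];m=(im[40:100,340:380].max(2)<60).astype(np.uint8); n,l,st,ce=cv2.connectedComponentsWithStats(m);print(st,ce)
ys,xs=np.where(l==1+st[1:,4].argmax()); P=depth(c,np.c_[xs+340,ys+40]); top=P[P[:,2]>92]; print(len(top),toG(top).min(0),toG(top).max(0),np.median(top[:,2]))
tab=R@[14,50]+t; s=sense(); q=s['ee_rot']; T=Ro.from_quat([q[1],q[2],q[3],q[0]]).as_matrix()
print('tab',tab,'shift',T.T@np.r_[tab-s['eef_pos'][:2],80-s['eef_pos'][2]],'g in tool',T.T@np.r_[g,0])
E
```

```text
edge len 378.7059968999576
[-0.1610782   0.98694165]
lines [[  0.9  84.9]
 [101.4  84.7]
 [ 50.7  77.1]
 [111.3  77. ]]
clip [[48.9 80.9]
 [48.4 77.4]] button down [[-92.3  50. ]]
[[   0    0   40   60 1448]
 [  38    6    2    5    9]
 [  10   10   28   44  926]
 [  33   52    4    7   17]] [[17.79765193 27.57251381]
 [38.44444444  8.22222222]
 [21.70086393 32.24298056]
 [34.58823529 55.52941176]]
795 [ 8.23934279 36.85048512] [44.92114727 78.0596107 ] 98.28224341879769
tab [543.94328796  13.48594113] shift [ 93.57507961  30.14867866 141.0312721 ] g in tool [-2.97533990e-03 -9.99995545e-01 -2.39759897e-04]
```

The clip line stands about 48 mm beyond home. Now I grasp the tab.

Call:
move_arm(moves=[{"turn":[0,0,0],"translation":[31,9.5,0],"hand":0.6},{"turn":[0,0,0],"translation":[31,9.5,0],"hand":0.6},{"turn":[0,0,0],"translation":[31.5,10,0],"hand":0.6},{"turn":[0,0,0],"translation":[0,0,0],"hand":0.6},{"turn":[0,0,0],"translation":[0,0,35],"hand":0.6},{"turn":[0,0,0],"translation":[0,0,35],"hand":0.6},{"turn":[0,0,0],"translation":[0,0,30],"hand":0.6},{"turn":[0,0,0],"translation":[0,0,25],"hand":0.6},{"turn":[0,0,0],"translation":[0,0,15],"hand":0.6},{"turn":[0,0,0],"translation":[0,0,0],"hand":0.6}])

```text
time_s: 5.92
eef_pos: [541.5, 14.8, 77.5]
ee_rot: [-0.001, 0.997, 0.079, -0.003]
force: [-0.0, -0.3, -0.7]
grip_width: 0.603
grip_force: 0.0
```

Call:
move_arm(grip_force=40, moves=[{"turn":[0,0,0],"translation":[0,0,0],"hand":0.6},{"turn":[0,0,0],"translation":[0,0,0],"hand":0},{"turn":[0,0,0],"translation":[0,0,0],"hand":0},{"turn":[0,0,0],"translation":[0,0,0],"hand":0},{"turn":[0,0,0],"translation":[0,0,0],"hand":0},{"turn":[0,0,0],"translation":[0,0,0],"hand":0},{"turn":[0,0,0],"translation":[0,0,0],"hand":0}])

```text
time_s: 6.5
eef_pos: [543.7, 14.8, 82.2]
ee_rot: [0.001, 0.997, 0.08, 0.001]
force: [-1.1, -3.7, 5.7]
grip_width: 0.16
grip_force: 41.3
```

Call:
move_arm(moves=[{"turn":[0,0,0],"translation":[0,-6,0],"hand":0},{"turn":[0,0,0],"translation":[0,-6,0],"hand":0},{"turn":[0,0,0],"translation":[0,-6,0],"hand":0},{"turn":[0,0,0],"translation":[0,-6,0],"hand":0},{"turn":[0,0,0],"translation":[0,-6,0],"hand":0},{"turn":[0,0,0],"translation":[0,-6,0],"hand":0},{"turn":[0,0,0],"translation":[0,-6,0],"hand":0},{"turn":[0,0,0],"translation":[0,-6,0],"hand":0},{"turn":[0,0,0],"translation":[0,0,0],"hand":0},{"turn":[0,0,0],"translation":[0,0,0],"hand":0}])

```text
time_s: 7.33
eef_pos: [536.0, 62.4, 82.1]
ee_rot: [0.001, 0.997, 0.08, 0.001]
force: [-1.6, -4.0, 7.6]
grip_width: 0.157
grip_force: 41.4
```

Call:
move_arm(moves=[{"turn":[0,0,0],"translation":[0,0,0],"hand":0},{"turn":[0,0,0],"translation":[0,0,0],"hand":0},{"turn":[0,0,0],"translation":[0,0,0],"hand":0},{"turn":[0,0,0],"translation":[0,0,0],"hand":0}])

```text
time_s: 7.67
eef_pos: [536.0, 62.1, 82.2]
ee_rot: [0.001, 0.997, 0.08, 0.001]
force: [-1.1, -4.2, 7.0]
grip_width: 0.157
grip_force: 41.4
```

```bash
python3 - <<'E'
from h import *
w=cam('wrist'); s=sense(); print(s['eef_pos'],s['force'],s['grip_force'])
c=cam('scene'); t=cam('top'); np.save('w4.npy',w,allow_pickle=True)
g=np.array([-.161,.987]); R=np.c_[g,[-g[1],g[0]]]; o=np.array([595,7.])
k=lambda im,p,n,f:cv2.resize(im[int(p[1])-n[1]:int(p[1])+n[1],int(p[0])-n[0]:int(p[0])+n[0]],None,fx=f,fy=f,interpolation=cv2.INTER_CUBIC)
P=np.r_[R@[50,80]+o,22]
a=proj(c,P)[0]; b=proj(t,P)[0]; print(a,b)
A=k(c['image'],a,(40,28),5); B=k(t['image'],b,(40,28),5)
W=cv2.resize(w['image'],(400,250))
out=np.zeros((560,800,3),np.uint8); out[:280,:400]=A; out[:280,400:]=B; out[290:540,:400]=W
cv2.imwrite('pics/c4.png',out)
E
```

```text
[536.0703021   62.04672649  82.14370148] [-0.56050897 -4.04160138  8.2592105 ] 41.40519618988037
[329.98095021 197.37051044] [317.41874655 214.9055122 ]
```

View pics/c4.png

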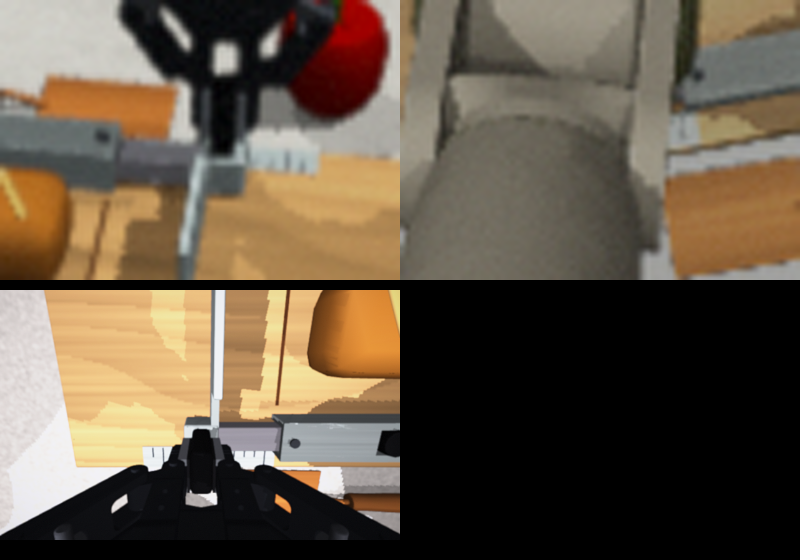

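```bash
python3 - <<'E'
from h import *
g=np.array([-.161,.987]); R=np.c_[g,[-g[1],g[0]]]; o=np.array([595,7.4])
V,U=np.mgrid[0:400,0:640]; uv=np.c_[U.ravel(),V.ravel()]
for n in('w1','w3','w4'):
    c=np.load(n+'.npy',allow_pickle=True).item(); z=c['z_map'].ravel()>0
    P=depth(c,uv)[z]; G=(P[:,:2]-o)@R
    a=(G[:,1]<5)&(G[:,1]>-30)&(abs(P[:,2]-76)<2.5)&(abs(G[:,0]-30)<60)
    b=(abs(G[:,1]-50)<11)&(abs(P[:,2]-50)<1.5)&(abs(G[:,0]+60)<80)
    ln=(abs(P[:,2]-20)<3)
    print(n,a.sum(),np.percentile(G[a,0],[2,50,98]).round(1),'sleeve',b.sum(),np.percentile(G[b,0],[1,99]).round(1))
E
```

```text
w1 300 [0.8 3.5 6.6] sleeve 2373 [-138.5    6.4]
w3 73 [1.9 4.8 7.4] sleeve 3491 [-138.9   -3.3]
w4 1439 [49.8 52.8 55.6] sleeve 6208 [-86.7  -3. ]
```

```bash
python3 -c "
from rig import *
print(sense()['grip_force'],finish_job())"
```

```text
the job is handed in; nothing more can be done
41.40497267246246 None
```

The lock button is pressed right down, and the stop is drawn out about 48 mm and held at rest there with a 41 N grip. By my measurements the pointer is within about 1 mm of the clip's line. I handed the job in, but no verdict came back.

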